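# Rock the dust-port bung out and hang it in the rack

### The arm

A 6-joint arm with a two-finger parallel gripper is mounted at the origin on the work surface. World frame = base frame: x ahead of the robot, y to its left, z up, the work surface at z = 0. Lengths are in mm, angles in rad, forces in N, time in s.
With the tool pointing down it reaches from about 275 to 1000 mm from the base axis. Payload 8.4 kg.
Tool frame: the origin (TCP) lies between the finger pads; the fingertips stand r.tips_ahead ahead of it and the grasp point (between the pads) lies 6 mm ahead of it (r.tips_ahead is the distance from the TCP to the fingertips, in mm); z points along the fingers, y is the line along which they close (so a half turn about z gives the same grasp; the last joint's range is limited). The gripper opens to 85 mm and grips with 20 to 120 N. Pads are 22 mm wide; open, the fingers measure 114 mm over their backs; the gripper's body (76 mm by 85 mm) begins 54 mm behind the grasp point. The pads swing forward as they close: fully open they stand 13 mm farther back than shut.
Start: joints at [-1.315, 0.353, 1.633, -0, 1.155, -0.002], TCP at [159.345, -604.349, 256.281] pointing down, gripper open.
Joint ranges: [-2.63, 2.63], [-0.92, 2.1], [0.06, 2.66], [-1.3, 4.44], [0, 2.69], [-3.02, 3.02]. Speed limits (rad/s): [2.22, 2.22, 2.79, 3.14, 3.14, 3.14].

### API

Orientations are given as [roll, pitch, yaw] about the fixed x, y, z axes, in that order (R = Rz(yaw) Ry(pitch) Rx(roll)).
In Python, from rig import r gives the robot as it stands.
- The arm moves only by the tool carry_out, never from a script. Its arguments are lists of equal length, an entry for each row: "delta_pos": the shift along the tool's x, y, z in m, a list of three; "rot": the turn, a rotation vector about the tool's x, y, z in degrees, a list of three. A call has 1 to 8 rows; each row is the pose to reach, as a shift and turn from the pose commanded when the call began, along the tool's axes at that moment; what a row does not reach only later rows make up. A row lasts 1/8 s, in which the tool goes at most 62.5 mm and 10.7 degrees, less where a joint would pass 70% of its speed; a pose out of reach is approached as far as the arm can. A call with a gripper value outside its range is refused whole. "claw" is the finger opening in m, from 0 to 0.0854, set as the call begins (left out, the last holds). The fingers move at their own pace and stop on an object; "grip_force" is the grip in N (left out, the last holds). Time passes only in rows, so rows that repeat a pose let the fingers close. It gives the time, the measured TCP pose, the force, the opening and the grip force at its end, in the units of the state.
- r.sense(): the state, without advancing time (a new reading comes with each control period).
- r.grab_frame(name): name is "side" or "top" or "wrist"; returns the picture (480x640x3 uint8, blue, green, red); there is no depth.
- r.camera_info(name): a dict with "fx", "fy", "cx", "cy" (pixels), "pose" (4x4, takes a point from camera to world coordinates); the wrist camera has in their place "hand_eye" (4x4, takes a point from camera to tool coordinates, whose origin is the TCP and whose axes are the flange's). Camera axes: x right, y down, z forward; pixel columns grow to the right and rows downward; lengths in mm; the calibration is good to about 2 mm. A picture is of the moment at which its call begins: read the wrist's pose just before it. camera_info takes no time and is no camera call.
- r.sign_off(): hands the job in; it is judged then, once.
Trained networks look in the newest picture that a camera, given by its name, has taken for a name from the list of things; names that differ only in an ending like _2 or _b are one class to them, and where a whole thing is asked for, a point or a joint stands for the part that bears it (a point fixed in the world has none). Each returns a list of dicts, best first, with "p" (0 to 1); they miss things now and then, are a little off and sometimes report something else, mostly with a low value. They report only what shows in the picture. A call takes as long as a camera call.
- r.recognise(thing, camera): "box" ([left, top, right, bottom] in pixels, round what is visible of it).
- r.cut_out(thing, camera): "mask" (480x640 bool, what is visible of it) and "box" ([left, top, right, bottom] in pixels, round what is visible of it).
The state is a dict: "clock": time; "qpos": joint angles; "qvel": joint speeds; "joint_efforts": joint torques, N m; "eef_pos": TCP position; "tcp_rot": TCP orientation; "contact_force": force on the tool from outside, world axes, zero at the start; "wrist_torque": the same for the moment, N m; "opening": opening from 0.0 (shut) to 1.0 (fully open); "grasp_force": force on a finger pad.
Only numpy, scipy, OpenCV 4.12 (cv2) and the standard library are available. Lean on these libraries where they do the work, as an engineer would, in place of code of your own. Each camera call takes 0.05 s, during which the arm holds its last target. There are 200 camera calls.

### The job

Open the dust port: take the bung's handle, rock the bung side to side along the slot between the guard plates and ease it straight up and out a little with each rock, without pulling the loose, heavy port head up off its box. Stand or lay the bung down on the bench and let go, because it must be taken again across its thinner sides to fit between the cheeks of the rack. Then hang it upright, handle up, midway along the empty rack bay with its flange resting on both ledges, let go, and leave the spare bung hanging where it is.

Things in the scene. Friction and masses are not known exactly. Their poses are not given: they have to be found in the camera images.
- bung_grip (a point): The bung in the port, about 0.16 kg: centre of its wooden handle block, 28 (x) by 54 (y) by 45 mm tall. Its z points up out of the port, y along its length, x across its thickness; same either way round. Starts 113.5 mm above the bench. Below the handle is a wooden flange 38 (x) by 72 (y) by 8 mm, its underside 30.5 mm below this point and at first 8 mm clear of the port head.
- bung_foot (a point): Centre of the bung's flat foot, 80.5 mm below the handle centre; the bung is 103 mm tall and stands on it stably on the bench. Black rubber stem from foot to flange: 34 (x) by 32 (y) by 50 mm tall. Starts held by the lips alone, 33 mm above the bench and 4 mm over the floor of the port.
- bung_bead (a point): Point to rock the bung about, in its y-z plane (turn about its x), 64.5 mm below the handle centre. Here rounded beads make the stem 44 mm long in y, pinched at both y ends by sprung lips. A straight pull needs 35 to 50 N. Rocked about 0.14 rad each way (0.17 at most), one bead slides up as the other slides down, so it follows a rise of 2 to 3 mm per swing with little pull.
- port_mouth (a point): Centre of the slot in the port head's top, 75 mm above the bench, axes as the dust box. The bung's beads leave the gripping lips after 22 mm of rise; its foot clears the mouth after 42 mm.
- port_head (a joint): Height of the port head above its seat, m: 0 seated, 0.015 at most. Dark steel block 52 (x) by 150 (y) mm holding the slot, 1.8 kg, held down by its weight alone: an upward pull beyond about 18 N lifts it. More than 4 mm is too much.
- dust_box: Fixed grey plinth 150 (x) by 190 (y) by 22 mm tall, origin at the centre of its underside on the bench, z up. Port head and bung stand at its centre, same axes. Two bare metal guard plates along y, 130 mm long, inner faces at x = -27 and +27 mm, reach 134 mm above the bench, 2 mm short of the handle's top: fingers fit only at the handle's y ends, closing along y.
- bay_free_seat (a point): The empty rack bay (plywood, fixed): point midway between its two ledges at the height of their tops, 65 mm above the bench; z up, ledges run along x for 70 mm, y across. Ledges lie from 28 to 42 mm to each y side. Hung, the bung's y lies along this y, either way round, flange underside at this height, handle centre 30.5 mm above this point.
- bay_free_top (a point): Midway between the tops of the empty bay's cheeks, 124 mm above the bench. Cheeks 10 mm thick, inner faces 42 mm to each y side, 70 mm long along x; the bay is open at both x sides. A hung bung's handle top is 6 mm below the cheek tops: fingers fit only at the handle's x sides, closing along x.
- spare_grip (a point): The spare bung, identical and loose, hanging upright in the other, identical rack bay; not to be moved. Centre of its handle, 95.5 mm above the bench.

How it is judged:
By the outcome, as a careful person would: the job done as asked, in the order asked, and still so for the second after the job is handed in, with the robot touching nothing.
It also fails if it takes over 69 s, if anything falls off the work surface, if the arm or the gripper's body presses on something with over 40 N, if the wrist force passes 120 N, or if a joint passes its speed limit or range.

## Working session

There is one attempt and no reset: what is moved stays moved. The work goes in short steps, Python scripts to look and compute and a tool call to move; the robot and the scene stay as the last step left them, time stands still between calls to the robot, and variables do not carry over. Pictures are saved under pics/ and viewed, at most 10 in all, crops included, and the job is handed in when it is done.

Besides the shell and the picture viewer there is one more tool, called after ">>>" in YAML: its name, and indented under it one key for each argument. carry_out: Moves the arm, as the interface text tells. Its arguments: {"type":"object","properties":{"delta_pos":{"type":"array","items":{"type":"array","items":{"type":"number"}}},"rot":{"type":"array","items":{"type":"array","items":{"type":"number"}}},"claw":{"type":"number"},"grip_force":{"type":"number"}},"required":["delta_pos","rot"]}

```bash
ls; mkdir -p pics
python3 - <<'E'
from rig import r
import cv2,numpy as np
s=r.sense();print(s, r.tips_ahead)
for c in ("side","top"):
    im=r.grab_frame(c);cv2.imwrite(f"pics/{c}0.png",im)
    i=r.camera_info(c);print(c,i['fx'],i['cx'],i['cy'],np.round(i['pose'],3).tolist())
    for t in ("bung_grip","port_head","dust_box","bay_free_seat","bay_free_top","spare_grip","port_mouth"):
        try: print(t,[(round(d['p'],2),[round(float(v)) for v in d['box']]) for d in r.recognise(t,c)][:3])
        except Exception as e: print(t,e)
print(np.round(r.camera_info("wrist")['hand_eye'],3).tolist(),r.sense()['clock'])
E
```

```text
pics
{'clock': 0.0, 'qpos': array([-1.31536627e+00,  3.53657750e-01,  1.63413956e+00,  4.26681522e-05,
        1.15521874e+00, -2.38000924e-03]), 'qvel': array([-6.52744877e-05, -9.50083687e-04,  2.50038467e-04,  4.63722566e-04,
        1.33697807e-03, -5.23155854e-04]), 'joint_efforts': array([ 1.20103363e-03, -6.05252123e+01, -3.42066765e+01,  7.03709202e-05,
        9.48343717e-03,  5.13892417e-05]), 'eef_pos': array([ 159.26241939, -603.9015918 ,  255.5533467 ]), 'tcp_rot': array([-3.14016935e+00, -4.23994059e-05,  2.57792784e-01]), 'contact_force': array([-0.89441852,  0.48514085,  0.52590671]), 'wrist_torque': array([ 0.00955785, -0.01272672,  0.0645331 ]), 'grasp_force': 0.0, 'opening': 1.0012255918833028} 25.0
side 529.1957761118867 313.17058308758914 236.19375054590054 [[0.957, -0.177, 0.229, 350.655], [-0.29, -0.568, 0.771, -702.971], [-0.007, -0.804, -0.595, 630.898], [0.0, 0.0, 0.0, 1.0]]
bung_grip [(0.94, [245, 159, 278, 192])]
port_head [(0.8, [265, 188, 293, 228])]
dust_box [(0.59, [207, 148, 318, 254])]
bay_free_seat [(0.72, [299, 254, 358, 362])]
bay_free_top [(0.82, [296, 252, 356, 365])]
spare_grip [(0.64, [358, 362, 405, 428])]
port_mouth [(0.89, [209, 147, 316, 254]), (0.64, [360, 360, 403, 429])]
top 533.4974736344939 317.7905470603523 239.4685249226987 [[0.001, -0.995, 0.104, 424.993], [-1.0, -0.002, -0.008, -36.341], [0.008, -0.104, -0.995, 1192.68], [0.0, 0.0, 0.0, 1.0]]
bung_grip [(0.63, [179, 244, 215, 269])]
port_head [(0.71, [151, 216, 258, 306]), (0.64, [164, 234, 239, 281])]
dust_box [(0.95, [150, 212, 255, 307]), (0.56, [178, 246, 217, 269])]
bay_free_seat [(0.57, [333, 221, 396, 265])]
bay_free_top [(0.61, [334, 222, 394, 269]), (0.57, [162, 234, 240, 279])]
spare_grip [(0.62, [440, 230, 474, 250])]
port_mouth [(0.84, [154, 216, 255, 306])]
[[0.001, -0.948, -0.319, 81.843], [1.0, 0.001, -0.0, -0.367], [0.0, -0.319, 0.948, -116.188], [0.0, 0.0, 0.0, 1.0]] 0.8
```

View pics/side0.png

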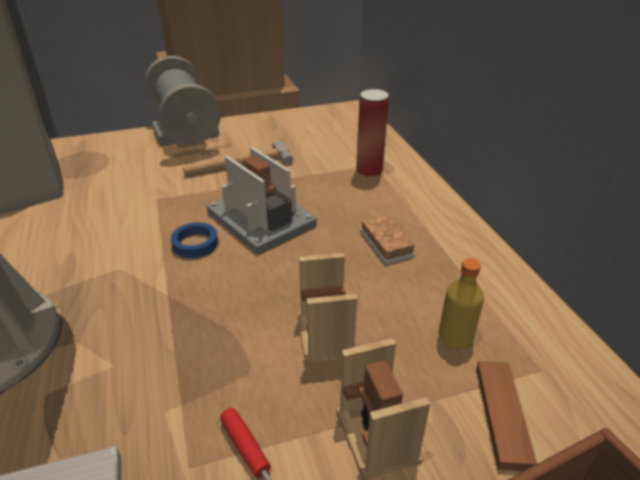

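View pics/top0.png

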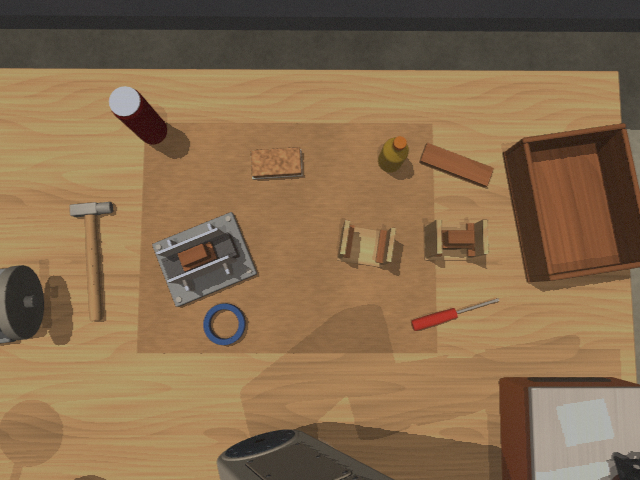

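The top view shows the port at about (204,259), with its slot slanting up to the right and the handle at (197,256). The empty bay's cheeks are at (346,240) and (388,247), and the spare is at (459,239). The side view agrees.

```bash
cat > h.py <<'E'
from rig import r
import numpy as np, cv2
from scipy.spatial.transform import Rotation as R
def tcp():
    s=r.sense();T=np.eye(4);T[:3,:3]=R.from_euler('xyz',s['tcp_rot']).as_matrix();T[:3,3]=s['eef_pos'];return T
def campose(c,T=None):
    i=r.camera_info(c);return i,(i['pose'] if c!='wrist' else T@i['hand_eye'])
def px2w(c,uv,z,T=None):
    i,P=campose(c,T);uv=np.atleast_2d(uv).astype(float)
    d=np.c_[(uv[:,0]-i['cx'])/i['fx'],(uv[:,1]-i['cy'])/i['fy'],np.ones(len(uv))]@P[:3,:3].T
    o=P[:3,3];return o+d*((z-o[2])/d[:,2])[:,None]
def w2px(c,X,T=None):
    i,P=campose(c,T);q=(np.atleast_2d(X)-P[:3,3])@P[:3,:3]
    return np.c_[i['fx']*q[:,0]/q[:,2]+i['cx'],i['fy']*q[:,1]/q[:,2]+i['cy']]
def rows(x,y,z,rpy):
    """tool-frame delta (m, deg rotvec) from commanded-ish pose to absolute"""
    T=tcp();Rt=R.from_euler('xyz',rpy).as_matrix()
    return T[:3,:3].T@(np.array([x,y,z])-T[:3,3])/1000, np.degrees(R.from_matrix(T[:3,:3].T@Rt).as_rotvec())
E
python3 - <<'E'
from h import *
im=r.grab_frame("top")
for t,z in (("bung_grip",136),("dust_box",22),("spare_grip",118),("bay_free_top",124)):
    for d in r.cut_out(t,"top")[:2]:
        m=d['mask'].astype(np.uint8);c=cv2.findContours(m,0,1)[0];c=max(c,key=cv2.contourArea)
        rc=cv2.minAreaRect(c);b=cv2.boxPoints(rc)
        print(t,round(d['p'],2),np.round(rc,1) if 0 else rc,np.round(px2w("top",[rc[0]],z),0),np.round(px2w("top",b,z)[:,:2]).tolist())
print("cheeks",px2w("top",[[344,221],[339,256],[396,229],[391,266]],124).round())
E
```

```text
bung_grip 0.84 ((196.50404357910156, 256.081787109375), (20.29698944091797, 35.882179260253906), 68.74949645996094) [[502. 196. 136.]] [[508.0, 236.0], [534.0, 171.0], [496.0, 155.0], [470.0, 221.0]]
dust_box 0.85 ((203.72824096679688, 258.83294677734375), (68.70233154296875, 88.39036560058594), 67.83365631103516) [[504. 205.  22.]] [[537.0, 324.0], [612.0, 145.0], [471.0, 86.0], [398.0, 263.0]]
spare_grip 0.67 ((457.5, 239.0), (20.0, 33.0), 90.0) [[ 539. -328.  118.]] [[559.0, -295.0], [559.0, -363.0], [518.0, -361.0], [518.0, -294.0]]
bay_free_top 0.62 ((365.9261169433594, 243.93423461914062), (53.82164001464844, 40.838165283203125), 9.659893035888672) [[ 528. -142.  124.]] [[496.0, -81.0], [578.0, -95.0], [560.0, -203.0], [478.0, -188.0]]
cheeks [[ 574.  -98.  124.]
 [ 503.  -87.  124.]
 [ 558. -203.  124.]
 [ 483. -192.  124.]]
```

>>> carry_out:
  delta_pos:
    - [0.033,-0.043,-0.005]
    - [0.067,-0.086,-0.01]
    - [0.1,-0.13,-0.014]
    - [0.134,-0.173,-0.014]
    - [0.168,-0.216,-0.014]
    - [0.2,-0.26,-0.014]
    - [0.235,-0.303,-0.014]
    - [0.268,-0.346,-0.014]
  rot:
    - [0,0,0]
    - [0,0,0]
    - [0,0,0]
    - [0,0,0]
    - [0,0,0]
    - [0,0,0]
    - [0,0,0]
    - [0,0,0]

```text
clock: 2.05
eef_pos: [330.8, -199.9, 270.6]
tcp_rot: [3.141, -0.001, 0.257]
contact_force: [1.4, -0.6, -0.0]
opening: 0.999
grasp_force: 0.0
```

>>> carry_out:
  delta_pos:
    - [0.033,-0.043,0]
    - [0.067,-0.086,0]
    - [0.1,-0.13,0]
    - [0.134,-0.173,0]
    - [0.168,-0.216,0]
    - [0.2,-0.26,0]
    - [0.235,-0.303,0]
    - [0.268,-0.346,0]
  rot:
    - [0,0,-1]
    - [0,0,-2]
    - [0,0,-3]
    - [0,0,-4]
    - [0,0,-5]
    - [0,0,-6]
    - [0,0,-7]
    - [0,0,-7.5]

```text
clock: 3.05
eef_pos: [501.8, 203.4, 270.4]
tcp_rot: [3.141, -0.001, 0.39]
contact_force: [1.1, -0.2, 0.9]
opening: 0.997
grasp_force: 0.0
```

Run:
```python
from h import *
T=tcp();im=r.grab_frame("wrist");cv2.imwrite("pics/w1.png",im)
print(r.sense()['qpos'].round(2))
for t,z in (("bung_grip",136),("port_head",75),("dust_box",22)):
    for d in r.cut_out(t,"wrist")[:2]:
        m=d['mask'].astype(np.uint8);c=cv2.findContours(m,0,1)[0];c=max(c,key=cv2.contourArea)
        rc=cv2.minAreaRect(c);b=cv2.boxPoints(rc)
        print(t,round(d['p'],2),b.round().tolist(),px2w("wrist",[rc[0]],z,T).round(1),px2w("wrist",b,z,T)[:,:2].round().tolist())
```

```text
[0.39 0.21 1.79 0.   1.13 1.57]
bung_grip 0.65 [[274.0, 184.0], [368.0, 184.0], [368.0, 244.0], [274.0, 244.0]] [[513.1 207.3 136. ]] [[520.0, 243.0], [543.0, 187.0], [506.0, 170.0], [482.0, 228.0]]
port_head 0.62 [[226.0, 184.0], [274.0, 180.0], [279.0, 233.0], [231.0, 237.0]] [[480.6 253.4  75. ]] [[492.0, 279.0], [509.0, 245.0], [469.0, 226.0], [451.0, 262.0]]
dust_box 0.58 [[214.0, 104.0], [428.0, 104.0], [428.0, 271.0], [214.0, 271.0]] [[507.4 204.6  22. ]] [[540.0, 319.0], [611.0, 147.0], [470.0, 74.0], [389.0, 271.0]]
```

View pics/w1.png

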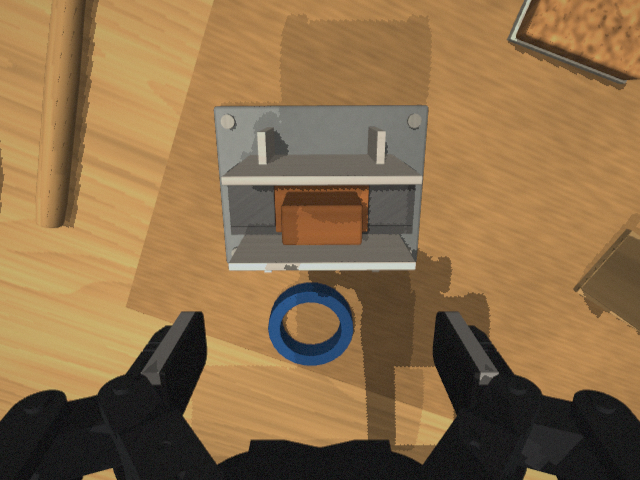

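The wrist view shows the slot level in the picture, so the yaw is right. The handle's top face spans (283,205) to (361,244), with the plate tops at rows 180 and 267.

Run:
```python
from h import *
T=tcp()
f=lambda uv,z:((px2w("wrist",uv,z,T)-T[:3,3])@T[:3,:3]).round(1).tolist()
print("handle top",f([[283,205],[363,205],[361,244],[281,244],[322,224.5]],136))
print("plates",f([[222,180],[421,180],[415,268],[229,268]],134))
print("base",f([[216,106],[427,106]],22))
```

```text
handle top [[18.0, -24.0, 133.8], [18.1, 27.7, 133.9], [-8.7, 27.4, 133.9], [-8.8, -26.1, 133.9], [4.9, 1.3, 133.9]]
plates [[33.9, -62.6, 135.8], [34.0, 64.4, 135.8], [-27.0, 65.3, 135.9], [-27.1, -62.6, 135.9]]
base [[77.6, -90.5, 247.8], [77.7, 93.1, 247.8]]
```

>>> carry_out:
  delta_pos:
    - [0.004,0.001,0.03]
    - [0.004,0.001,0.06]
    - [0.004,0.001,0.09]
    - [0.004,0.001,0.115]
    - [0.004,0.001,0.135]
    - [0.004,0.001,0.147]
    - [0.004,0.001,0.147]
  rot:
    - [0,0,0]
    - [0,0,0]
    - [0,0,0]
    - [0,0,0]
    - [0,0,0]
    - [0,0,0]
    - [0,0,0]

```text
clock: 4.12
eef_pos: [504.8, 201.2, 122.9]
tcp_rot: [3.142, 0.001, 0.388]
contact_force: [-0.5, -0.3, 0.0]
opening: 0.995
grasp_force: 0.0
```

>>> carry_out:
  delta_pos:
    - [0,0,0]
    - [0,0,0]
    - [0,0,0]
    - [0,0,0]
    - [0,0,0]
    - [0,0,0]
  rot:
    - [0,0,0]
    - [0,0,0]
    - [0,0,0]
    - [0,0,0]
    - [0,0,0]
    - [0,0,0]
  claw: 0.045
  grip_force: 60

```text
clock: 4.88
eef_pos: [505.7, 202.4, 123.8]
tcp_rot: [-3.141, -0.001, 0.389]
contact_force: [-1.2, 2.7, 6.2]
opening: 0.628
grasp_force: 67.8
```

>>> carry_out:
  delta_pos:
    - [0,0.0052,-0.0002]
    - [0,0.0103,-0.0001]
    - [0,0.0052,-0.001]
    - [0,0,-0.0016]
    - [0,-0.0052,-0.0018]
    - [0,-0.0103,-0.0017]
    - [0,-0.0052,-0.0026]
    - [0,0,-0.0032]
  rot:
    - [4,0,0]
    - [8,0,0]
    - [4,0,0]
    - [0,0,0]
    - [-4,0,0]
    - [-8,0,0]
    - [-4,0,0]
    - [0,0,0]

```text
clock: 5.88
eef_pos: [505.0, 202.3, 126.1]
tcp_rot: [-3.14, 0.0, 0.392]
contact_force: [-1.5, 2.5, -3.9]
opening: 0.622
grasp_force: 67.2
```

Run:
```python
from h import *
s=r.sense();print(s['contact_force'],s['wrist_torque'],s['eef_pos'],s['tcp_rot'])
im=r.grab_frame("side");cv2.imwrite("pics/s1.png",cv2.resize(im[130:270,190:330],(700,700),interpolation=2))
```

```text
[-1.5418501   2.4933232  -3.85960532] [-0.11634451  0.11926143 -0.00715643] [504.96798088 202.33357718 126.14269672] [-3.14049258e+00  3.80987520e-04  3.91504748e-01]
```

View pics/s1.png

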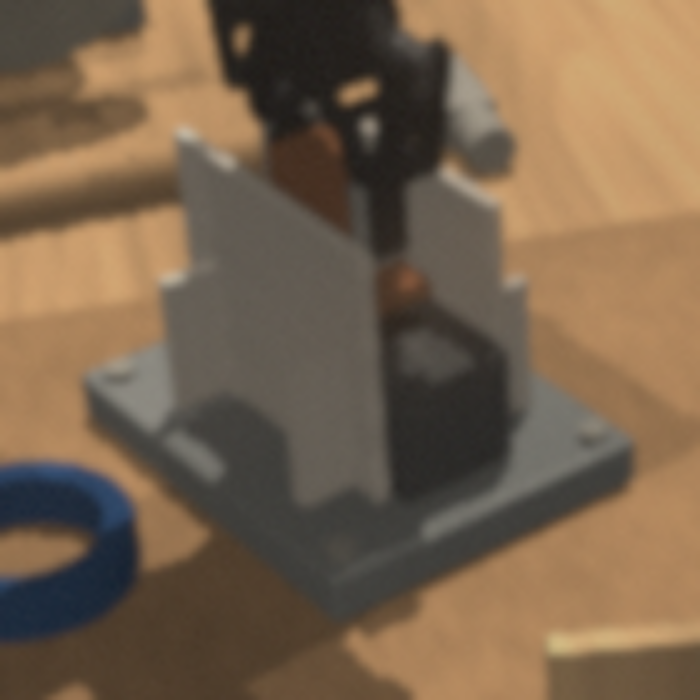

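Port head is seated (dark block flush, crop (450,420)), and the pull is only about 4 N. I'll carry on rocking.

>>> carry_out:
  delta_pos:
    - [0,0.0052,-0.0002]
    - [0,0.0103,-0.0001]
    - [0,0.0052,-0.001]
    - [0,0,-0.0016]
    - [0,-0.0052,-0.0018]
    - [0,-0.0103,-0.0017]
    - [0,-0.0052,-0.0026]
    - [0,0,-0.0032]
  rot:
    - [4,0,0]
    - [8,0,0]
    - [4,0,0]
    - [0,0,0]
    - [-4,0,0]
    - [-8,0,0]
    - [-4,0,0]
    - [0,0,0]

```text
clock: 6.92
eef_pos: [504.6, 202.3, 129.3]
tcp_rot: [-3.141, 0.001, 0.391]
contact_force: [-3.5, 2.8, 0.1]
opening: 0.626
grasp_force: 68.0
```

>>> carry_out:
  delta_pos:
    - [0,0.0052,-0.0002]
    - [0,0.0103,-0.0001]
    - [0,0.0052,-0.001]
    - [0,0,-0.0016]
    - [0,-0.0052,-0.0018]
    - [0,-0.0103,-0.0017]
    - [0,-0.0052,-0.0026]
    - [0,0,-0.0032]
  rot:
    - [4,0,0]
    - [8,0,0]
    - [4,0,0]
    - [0,0,0]
    - [-4,0,0]
    - [-8,0,0]
    - [-4,0,0]
    - [0,0,0]

```text
clock: 7.92
eef_pos: [504.6, 202.2, 132.4]
tcp_rot: [-3.141, 0.001, 0.391]
contact_force: [-2.0, 2.2, -0.8]
opening: 0.625
grasp_force: 68.1
```

>>> carry_out:
  delta_pos:
    - [0,0.0052,-0.0002]
    - [0,0.0103,-0.0001]
    - [0,0.0052,-0.001]
    - [0,0,-0.0016]
    - [0,-0.0052,-0.0018]
    - [0,-0.0103,-0.0017]
    - [0,-0.0052,-0.0026]
    - [0,0,-0.0032]
  rot:
    - [4,0,0]
    - [8,0,0]
    - [4,0,0]
    - [0,0,0]
    - [-4,0,0]
    - [-8,0,0]
    - [-4,0,0]
    - [0,0,0]

```text
clock: 8.93
eef_pos: [504.5, 202.2, 135.6]
tcp_rot: [-3.141, 0.001, 0.391]
contact_force: [-2.5, 0.6, 0.1]
opening: 0.626
grasp_force: 68.3
```

>>> carry_out:
  delta_pos:
    - [0,0.0052,-0.0002]
    - [0,0.0103,-0.0001]
    - [0,0.0052,-0.001]
    - [0,0,-0.0016]
    - [0,-0.0052,-0.0018]
    - [0,-0.0103,-0.0017]
    - [0,-0.0052,-0.0026]
    - [0,0,-0.0032]
  rot:
    - [4,0,0]
    - [8,0,0]
    - [4,0,0]
    - [0,0,0]
    - [-4,0,0]
    - [-8,0,0]
    - [-4,0,0]
    - [0,0,0]

```text
clock: 9.93
eef_pos: [504.5, 202.2, 138.9]
tcp_rot: [-3.141, 0.001, 0.391]
contact_force: [-3.0, 2.1, -0.3]
opening: 0.628
grasp_force: 68.2
```

>>> carry_out:
  delta_pos:
    - [0,0.0052,-0.0002]
    - [0,0.0103,-0.0001]
    - [0,0.0052,-0.001]
    - [0,0,-0.0016]
    - [0,-0.0052,-0.0018]
    - [0,-0.0103,-0.0017]
    - [0,-0.0052,-0.0026]
    - [0,0,-0.0032]
  rot:
    - [4,0,0]
    - [8,0,0]
    - [4,0,0]
    - [0,0,0]
    - [-4,0,0]
    - [-8,0,0]
    - [-4,0,0]
    - [0,0,0]

```text
clock: 10.92
eef_pos: [504.5, 202.2, 142.1]
tcp_rot: [-3.141, 0.001, 0.391]
contact_force: [-2.8, 2.2, 1.5]
opening: 0.622
grasp_force: 68.3
```

>>> carry_out:
  delta_pos:
    - [0,0.0052,-0.0002]
    - [0,0.0103,-0.0001]
    - [0,0.0052,-0.001]
    - [0,0,-0.0016]
    - [0,-0.0052,-0.0018]
    - [0,-0.0103,-0.0017]
    - [0,-0.0052,-0.0026]
    - [0,0,-0.0032]
  rot:
    - [4,0,0]
    - [8,0,0]
    - [4,0,0]
    - [0,0,0]
    - [-4,0,0]
    - [-8,0,0]
    - [-4,0,0]
    - [0,0,0]

```text
clock: 11.92
eef_pos: [505.1, 202.4, 146.8]
tcp_rot: [3.142, 0.0, 0.391]
contact_force: [-6.2, 0.1, 16.2]
opening: 0.622
grasp_force: 70.3
```

Run:
```python
from h import *
s=r.sense();print(s['contact_force'],s['wrist_torque'],s['eef_pos'],s['tcp_rot'])
im=r.grab_frame("side");cv2.imwrite("pics/s2.png",cv2.resize(im[130:270,190:330],(600,600),interpolation=2))
```

```text
[-6.2430848   0.08698179 16.24908181] [-0.60376761  1.21312453 -0.08441987] [505.11607986 202.39148252 146.79507491] [3.14158753e+00 7.48368292e-05 3.90963846e-01]
```

View pics/s2.png

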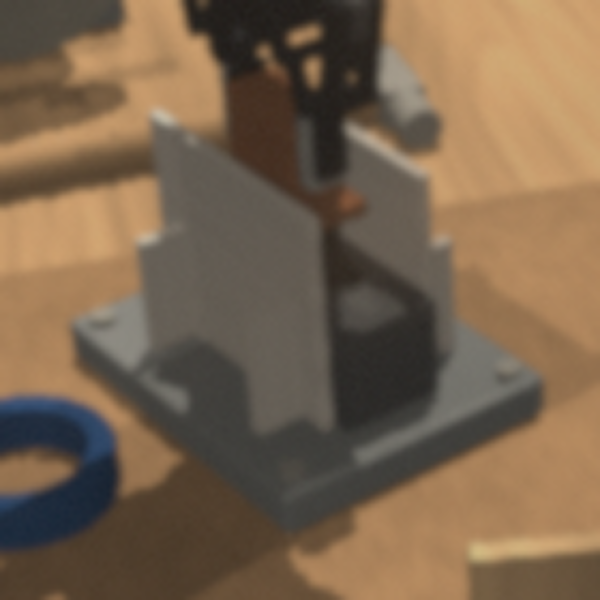

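The bung has visibly risen and the head is still flush. The force is now 16 N upward, so the lips are pushing the beads out. I'll do a slow straight lift.

>>> carry_out:
  delta_pos:
    - [0,0,-0.001]
    - [0,0,-0.002]
    - [0,0,-0.003]
    - [0,0,-0.004]
  rot:
    - [0,0,0]
    - [0,0,0]
    - [0,0,0]
    - [0,0,0]

```text
clock: 12.48
eef_pos: [505.4, 202.8, 150.8]
tcp_rot: [-3.141, -0.001, 0.388]
contact_force: [-6.1, 3.7, 17.3]
opening: 0.621
grasp_force: 70.3
```

>>> carry_out:
  delta_pos:
    - [0,0,-0.002]
    - [0,0,-0.004]
    - [0,0,-0.006]
    - [0,0,-0.008]
  rot:
    - [0,0,0]
    - [0,0,0]
    - [0,0,0]
    - [0,0,0]

```text
clock: 12.98
eef_pos: [505.2, 201.8, 157.5]
tcp_rot: [3.141, 0.001, 0.389]
contact_force: [1.2, -0.8, -1.7]
opening: 0.624
grasp_force: 68.2
```

Run:
```python
from h import *
s=r.sense();print(s['contact_force'],s['wrist_torque'],s['eef_pos'])
im=r.grab_frame("side");T=tcp();w=r.grab_frame("wrist")
a=cv2.resize(im[130:270,190:330],(400,400),interpolation=2)
cv2.imwrite("pics/s3.png",np.hstack([a,cv2.resize(w[0:400,120:520],(400,400))]))
```

```text
[ 1.16505458 -0.77075474 -1.74761843] [-0.03054809  0.01917543 -0.00471125] [505.15314712 201.78726204 157.49710577]
```

View pics/s3.png

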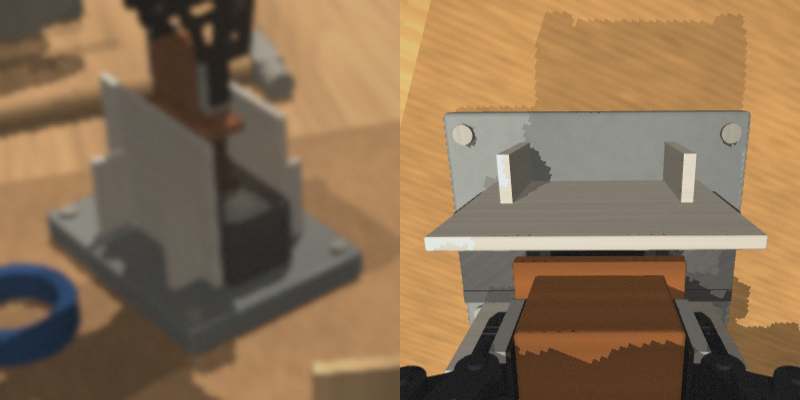

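Bung is free: force −1.7 N, which is its weight, and the head is flush. Next I lift it clear and carry it to the bare mat.

>>> carry_out:
  delta_pos:
    - [0,0,-0.008]
    - [0,0,-0.018]
    - [0,0,-0.028]
    - [0,0,-0.04]
    - [0,0,-0.054]
    - [0,0,-0.068]
    - [0,0,-0.082]
    - [0,0,-0.09]
  rot:
    - [0,0,0]
    - [0,0,0]
    - [0,0,0]
    - [0,0,0]
    - [0,0,0]
    - [0,0,0]
    - [0,0,0]
    - [0,0,0]

```text
clock: 14.08
eef_pos: [505.6, 202.2, 248.9]
tcp_rot: [3.142, -0.001, 0.389]
contact_force: [0.0, 0.5, -2.3]
opening: 0.627
grasp_force: 68.2
```

>>> carry_out:
  delta_pos:
    - [-0.005,0.012,0]
    - [-0.015,0.036,0]
    - [-0.026,0.064,0]
    - [-0.037,0.091,0]
    - [-0.049,0.12,0]
    - [-0.061,0.15,0]
    - [-0.07,0.172,0]
    - [-0.075,0.182,0]
  rot:
    - [0,0,2]
    - [0,0,6]
    - [0,0,11]
    - [0,0,16]
    - [0,0,21]
    - [0,0,26]
    - [0,0,30]
    - [0,0,31]

```text
clock: 15.08
eef_pos: [504.2, 3.6, 247.2]
tcp_rot: [3.141, 0.001, -0.155]
contact_force: [0.5, 0.1, -1.7]
opening: 0.624
grasp_force: 68.2
```

Run:
```python
from h import *
T=tcp();w=r.grab_frame("wrist");im=r.grab_frame("side")
print(T[:3,3],r.sense()['tcp_rot'],r.sense()['contact_force'])
cv2.imwrite("pics/s4.png",np.hstack([cv2.resize(im[90:390,180:480],(400,400),interpolation=2),cv2.resize(w,(400,300))[:, :] if 0 else cv2.copyMakeBorder(cv2.resize(w,(400,300)),0,100,0,0,0)]))
```

```text
[504.23919088   3.56755262 247.1630463 ] [ 3.14137651e+00  8.48593690e-04 -1.53693949e-01] [-0.30419545  0.37682056 -1.70175857]
```

View pics/s4.png

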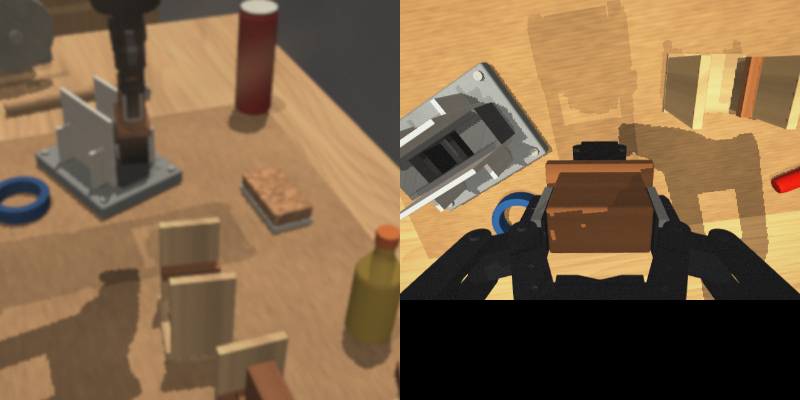

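>>> carry_out:
  delta_pos:
    - [0,0,0.025]
    - [0,0,0.055]
    - [0,0,0.085]
    - [0,0,0.115]
    - [0,0,0.135]
    - [0,0,0.148]
    - [0,0,0.153]
    - [0,0,0.153]
  rot:
    - [0,0,0]
    - [0,0,0]
    - [0,0,0]
    - [0,0,0]
    - [0,0,0]
    - [0,0,0]
    - [0,0,0]
    - [0,0,0]

```text
clock: 16.18
eef_pos: [505.0, 5.4, 94.9]
tcp_rot: [-3.142, -0.0, -0.152]
contact_force: [-0.5, 0.1, -1.7]
opening: 0.627
grasp_force: 68.2
```

>>> carry_out:
  delta_pos:
    - [0,0,0.001]
    - [0,0,0.002]
    - [0,0,0.003]
    - [0,0,0.003]
  rot:
    - [0,0,0]
    - [0,0,0]
    - [0,0,0]
    - [0,0,0]

```text
clock: 16.68
eef_pos: [504.8, 5.1, 91.7]
tcp_rot: [-3.142, -0.0, -0.152]
contact_force: [0.5, -0.1, -1.8]
opening: 0.624
grasp_force: 68.2
```

>>> carry_out:
  delta_pos:
    - [0,0,0.001]
    - [0,0,0.0015]
    - [0,0,0.0015]
  rot:
    - [0,0,0]
    - [0,0,0]
    - [0,0,0]

```text
clock: 17.05
eef_pos: [505.1, 5.2, 91.5]
tcp_rot: [-3.142, -0.001, -0.152]
contact_force: [-5.3, -0.6, 16.5]
opening: 0.625
grasp_force: 70.6
```

>>> carry_out:
  delta_pos:
    - [0,0,0]
    - [0,0,0]
    - [0,0,0]
    - [0,0,0]
  rot:
    - [0,0,0]
    - [0,0,0]
    - [0,0,0]
    - [0,0,0]
  claw: 0.085

```text
clock: 17.55
eef_pos: [504.8, 5.2, 90.1]
tcp_rot: [3.142, 0.0, -0.152]
contact_force: [0.4, -0.0, -0.9]
opening: 0.993
grasp_force: 0.0
```

>>> carry_out:
  delta_pos:
    - [0,0,-0.015]
    - [0,0,-0.035]
    - [0,0,-0.065]
    - [0,0,-0.1]
    - [0,0,-0.13]
    - [0,0,-0.15]
    - [0,0,-0.15]
    - [0,0,-0.15]
  rot:
    - [0,0,0]
    - [0,0,0]
    - [0,0,0]
    - [0,0,0]
    - [0,0,-5]
    - [0,0,-14]
    - [0,0,-24]
    - [0,0,-34]

```text
clock: 18.55
eef_pos: [505.0, 5.2, 241.7]
tcp_rot: [3.141, -0.002, 0.447]
contact_force: [-0.6, 0.1, -0.4]
opening: 0.994
grasp_force: 0.0
```

>>> carry_out:
  delta_pos:
    - [0,0,0]
    - [0,0,0]
    - [0,0,0]
    - [0,0,0]
    - [0,0,0]
    - [0,0,0]
    - [0,0,0]
  rot:
    - [0,0,-10]
    - [0,0,-20]
    - [0,0,-30]
    - [0,0,-40]
    - [0,0,-50]
    - [0,0,-56]
    - [0,0,-56]

```text
clock: 19.42
eef_pos: [504.9, 5.2, 241.0]
tcp_rot: [3.141, -0.0, 1.418]
contact_force: [0.7, -0.6, -0.3]
opening: 0.995
grasp_force: 0.0
```

Run:
```python
from h import *
T=tcp();w=r.grab_frame("wrist");cv2.imwrite("pics/w5.png",w)
print(T[:3,3],r.sense()['tcp_rot'],r.sense()['contact_force'])
```

```text
[504.89486961   5.17894739 241.04724328] [ 3.14084517e+00 -1.05462717e-04  1.41606684e+00] [-0.57583721 -0.70982988  0.09999226]
```

View pics/w5.png

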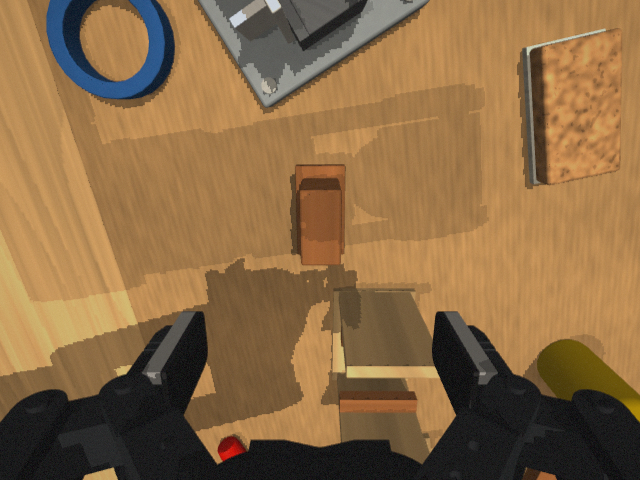

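The bung stands upright, its handle's top face spanning (301,190) to (341,265) and aligned with the picture. The near cheek's top edge is at row 372.

Run:
```python
from h import *
T=tcp()
P=px2w("wrist",[[301,190],[341,190],[341,265],[302,265],[321,227.5]],103,T)
print(((P-T[:3,3])@T[:3,:3]).round(1).tolist())
print(px2w("wrist",[[346,372],[440,372]],124,T).round(1))
```

```text
[[27.5, -12.3, 137.9], [27.5, 13.7, 137.9], [-25.1, 14.6, 137.9], [-25.1, -12.3, 137.9], [2.0, 0.7, 137.9]]
[[ 508.1  -93.6  124. ]
 [ 573.  -103.6  124. ]]
```

>>> carry_out:
  delta_pos:
    - [0.001,0.001,0.03]
    - [0.001,0.001,0.06]
    - [0.001,0.001,0.09]
    - [0.001,0.001,0.115]
    - [0.001,0.001,0.135]
    - [0.001,0.001,0.149]
    - [0.001,0.001,0.149]
  rot:
    - [0,0,0]
    - [0,0,0]
    - [0,0,0]
    - [0,0,0]
    - [0,0,0]
    - [0,0,0]
    - [0,0,0]

```text
clock: 20.35
eef_pos: [505.5, 6.0, 90.6]
tcp_rot: [-3.14, 0.0, 1.417]
contact_force: [0.5, 0.2, 0.3]
opening: 0.995
grasp_force: 0.0
```

>>> carry_out:
  delta_pos:
    - [0,0,0]
    - [0,0,0]
    - [0,0,0]
    - [0,0,0]
    - [0,0,0]
    - [0,0,0]
    - [0,0,0]
    - [0,0,0]
  rot:
    - [0,0,0]
    - [0,0,0]
    - [0,0,0]
    - [0,0,0]
    - [0,0,0]
    - [0,0,0]
    - [0,0,0]
    - [0,0,0]
  claw: 0.015
  grip_force: 50

```text
clock: 21.35
eef_pos: [506.3, 6.0, 91.7]
tcp_rot: [3.141, -0.0, 1.418]
contact_force: [-1.1, 0.2, 5.6]
opening: 0.324
grasp_force: 49.4
```

>>> carry_out:
  delta_pos:
    - [0,0,-0.015]
    - [0,0,-0.04]
    - [0,0,-0.07]
    - [0,0,-0.1]
    - [0,0,-0.13]
    - [0,0,-0.15]
    - [0,0,-0.16]
    - [0,0,-0.16]
  rot:
    - [0,0,0]
    - [0,0,0]
    - [0,0,0]
    - [0,0,0]
    - [0,0,0]
    - [0,0,0]
    - [0,0,0]
    - [0,0,0]

```text
clock: 22.35
eef_pos: [506.1, 6.0, 251.7]
tcp_rot: [3.141, -0.0, 1.418]
contact_force: [-0.4, -0.7, -1.9]
opening: 0.32
grasp_force: 49.6
```

>>> carry_out:
  delta_pos:
    - [-0.025,0.005,0]
    - [-0.06,0.012,0]
    - [-0.095,0.02,0]
    - [-0.13,0.028,0]
    - [-0.165,0.035,0]
    - [-0.2,0.042,0]
    - [-0.225,0.047,0]
    - [-0.235,0.049,0]
  rot:
    - [0,0,0]
    - [0,0,0]
    - [0,0,0]
    - [0,0,0]
    - [0,0,0]
    - [0,0,0]
    - [0,0,0]
    - [0,0,0]

```text
clock: 23.35
eef_pos: [518.2, -234.6, 249.9]
tcp_rot: [-3.14, -0.001, 1.417]
contact_force: [0.1, 0.6, -2.6]
opening: 0.32
grasp_force: 49.6
```

>>> carry_out:
  delta_pos:
    - [0,0,0]
    - [0,0,0]
  rot:
    - [0,0,0]
    - [0,0,0]

```text
clock: 23.6
eef_pos: [518.6, -232.8, 250.9]
tcp_rot: [-3.141, -0.001, 1.419]
contact_force: [0.1, 0.4, -1.8]
opening: 0.323
grasp_force: 49.6
```

Run:
```python
from h import *
T=tcp();w=r.grab_frame("wrist");cv2.imwrite("pics/w6.png",w)
print(T.tolist(),r.sense()['contact_force'])
```

```text
[[0.15129897926776786, 0.9884878434865217, -0.000634154474111348, 518.5674891256272], [0.9884878980807313, -0.15129857331609725, 0.0006458021765117874, -232.75989248698352], [0.000542420933583972, -0.0007245632332879542, -0.999999590393742, 250.86416326520217], [0.0, 0.0, 0.0, 1.0]] [ 0.24305269 -0.66486486 -1.42376813]
```

View pics/w6.png

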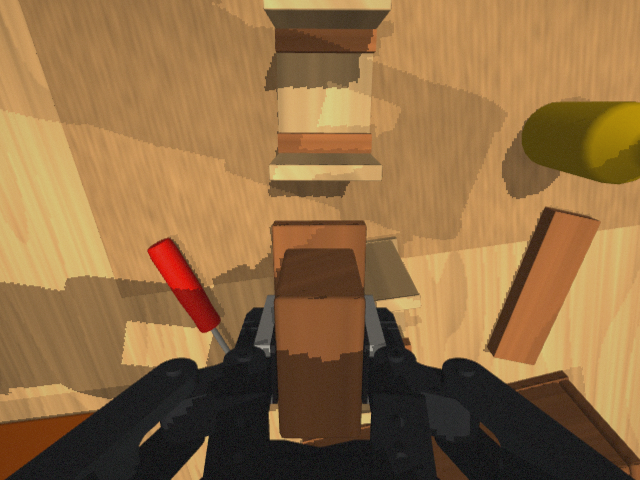

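Both brown ledges are clear: inner edges at rows 52 and 133, cheek inner top edges at rows 10 and 165, and cheek columns roughly 265–390 (far) and 271–381 (near).

Run:
```python
from h import *
T=tcp()
f=lambda uv,z:((px2w("wrist",uv,z,T)-T[:3,3])@T[:3,:3])[:,:2].round(1).tolist()
print("ledge",f([[278,52],[375,52],[278,133],[371,133]],65))
print("cheek",f([[265,10],[390,10],[272,165],[381,165]],124))
# held flange far top edge at flange top z
print("handle top far edge",f([[282,250],[358,250]],T[2,3]+12))
print("flange",f([[273,222],[366,222]],T[2,3]-32))
```

```text
ledge [[114.5, -29.2], [114.5, 38.1], [59.9, -30.9], [60.0, 37.6]]
cheek [[129.0, -29.9], [129.0, 37.9], [45.3, -29.2], [45.4, 37.1]]
handle top far edge [[42.7, -10.6], [42.7, 10.6]]
flange [[37.6, -18.3], [37.7, 17.9]]
```

>>> carry_out:
  delta_pos:
    - [0.02,0.001,0]
    - [0.05,0.002,0]
    - [0.075,0.004,0]
    - [0.086,0.004,0]
    - [0.086,0.004,0]
    - [0.086,0.004,0]
  rot:
    - [0,0,0]
    - [0,0,0]
    - [0,0,0]
    - [0,0,0]
    - [0,0,0]
    - [0,0,0]

```text
clock: 24.4
eef_pos: [535.7, -149.6, 251.2]
tcp_rot: [3.142, 0.0, 1.418]
contact_force: [-0.1, 0.6, -1.9]
opening: 0.322
grasp_force: 49.6
```

>>> carry_out:
  delta_pos:
    - [0,0,0.02]
    - [0,0,0.045]
    - [0,0,0.07]
    - [0,0,0.095]
    - [0,0,0.115]
    - [0,0,0.13]
    - [0,0,0.138]
    - [0,0,0.14]
  rot:
    - [0,0,0]
    - [0,0,0]
    - [0,0,0]
    - [0,0,0]
    - [0,0,0]
    - [0,0,0]
    - [0,0,0]
    - [0,0,0]

```text
clock: 25.4
eef_pos: [535.8, -149.5, 111.0]
tcp_rot: [-3.141, -0.0, 1.418]
contact_force: [0.4, 0.0, -0.9]
opening: 0.321
grasp_force: 49.7
```

>>> carry_out:
  delta_pos:
    - [0,0,0.001]
    - [0,0,0.002]
    - [0,0,0.003]
    - [0,0,0.003]
  rot:
    - [0,0,0]
    - [0,0,0]
    - [0,0,0]
    - [0,0,0]

```text
clock: 25.9
eef_pos: [535.8, -149.3, 108.3]
tcp_rot: [3.141, 0.0, 1.419]
contact_force: [0.4, 0.2, -2.2]
opening: 0.324
grasp_force: 49.7
```

>>> carry_out:
  delta_pos:
    - [0,0,0.001]
    - [0,0,0.0015]
    - [0,0,0.0015]
  rot:
    - [0,0,0]
    - [0,0,0]
    - [0,0,0]

```text
clock: 26.28
eef_pos: [535.8, -149.3, 106.8]
tcp_rot: [3.142, -0.0, 1.418]
contact_force: [-0.2, 1.1, 1.0]
opening: 0.322
grasp_force: 50.0
```

>>> carry_out:
  delta_pos:
    - [0,0,0.0005]
    - [0,0,0.0005]
  rot:
    - [0,0,0]
    - [0,0,0]

```text
clock: 26.52
eef_pos: [535.8, -149.3, 106.8]
tcp_rot: [3.141, -0.0, 1.418]
contact_force: [-3.0, 1.5, 8.1]
opening: 0.319
grasp_force: 50.9
```

>>> carry_out:
  delta_pos:
    - [0,0,0]
    - [0,0,0]
    - [0,0,0]
    - [0,0,0]
  rot:
    - [0,0,0]
    - [0,0,0]
    - [0,0,0]
    - [0,0,0]
  claw: 0.07

```text
clock: 27.02
eef_pos: [535.8, -149.3, 106.1]
tcp_rot: [-3.142, -0.0, 1.418]
contact_force: [-0.1, -0.4, -0.1]
opening: 0.822
grasp_force: 0.0
```

>>> carry_out:
  delta_pos:
    - [0,0,-0.01]
    - [0,0,-0.025]
    - [0,0,-0.05]
    - [0,0,-0.08]
    - [-0.02,0,-0.12]
    - [-0.05,0,-0.15]
    - [-0.08,0,-0.16]
    - [-0.09,0,-0.16]
  rot:
    - [0,0,0]
    - [0,0,0]
    - [0,0,0]
    - [0,0,0]
    - [0,0,0]
    - [0,0,0]
    - [0,0,0]
    - [0,0,0]

```text
clock: 28.02
eef_pos: [522.4, -239.8, 268.4]
tcp_rot: [3.138, 0.001, 1.417]
contact_force: [0.5, 1.0, 0.1]
opening: 0.82
grasp_force: 0.0
```

>>> carry_out:
  delta_pos:
    - [0,0,0]
    - [0,0,0]
  rot:
    - [0,0,0]
    - [0,0,0]

```text
clock: 28.28
eef_pos: [521.9, -237.3, 265.7]
tcp_rot: [-3.14, -0.001, 1.419]
contact_force: [0.0, 0.4, 0.4]
opening: 0.824
grasp_force: 0.0
```

Run:
```python
from h import *
T=tcp();w=r.grab_frame("wrist");s=r.grab_frame("side")
cv2.imwrite("pics/f.png",np.hstack([w[0:400,160:560],cv2.resize(s[140:460,180:500],(400,400),interpolation=2)]))
print(r.sense()['contact_force'],r.sense()['clock'],T[:3,3])
```

```text
[ 0.30814083  0.13076019 -0.05566555] 28.375 [ 521.8667825  -237.34027314  265.65398083]
```

View pics/f.png

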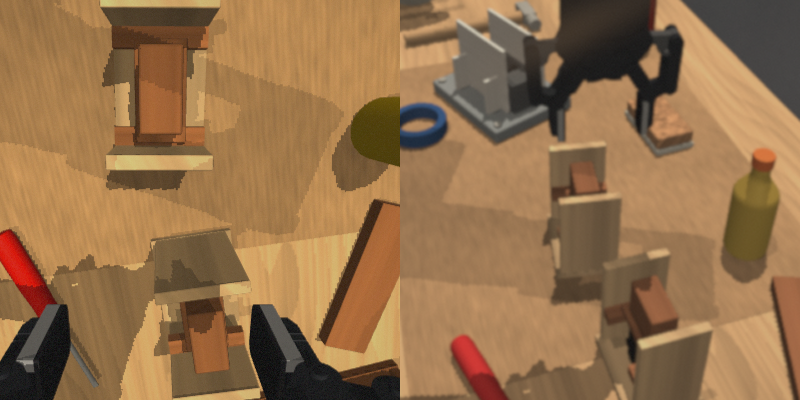

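The bung hangs upright with its flange on both ledges, centred at about (161,90) within ledge columns 112–207. The spare is undisturbed and the gripper is clear.

```bash
python3 -c "
from rig import r
print(r.sign_off())"
```

```text
the job is handed in; nothing more can be done
None
```

The bung is out of the port and hanging upright, handle up, midway along the empty rack bay; the port head stayed seated in every view I checked, the spare was not touched, and I handed the job in at about 28 s.

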